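Cap the varnish cell and hold it in the viewing beam

TASK

The glass sample cell in the wooden rack has a loose winged cap: with the cell standing in the rack, turn the cap clockwise until it is fully home. Then lift the cell by its two frosted faces only (fingers never on the clear windows, never carrying it by the cap) and hold it upright in the lamp's beam, so that the beam passes squarely through the middle of both windows and the cell touches nothing but the fingers. Finish while still holding it there, and leave the other things undisturbed.

Things in the scene. Friction and masses are not known exactly. Their poses are not given: they have to be found in the camera images.
- cell_center (a point): Centre of the faces of the glass sample cell (about 135 g), 42 mm above its underside: the middle of its windows and the best height to grip. The cell is 36 mm along x, 30 mm along y, 87 mm tall with its cap (z up). Its foot, the lowest 20 mm, stands in a socket of the rack, about 1 mm free all round. A half turn of the cell makes no difference.
- cap_grip (a point): On the axis of the cell's captive cap, 37 mm above cell_center. The cap is a black disc, 26 mm across and 5 mm thick, with an upright wing on it: a bar 34 mm long (this x axis), 12 mm thick (y), 16 mm tall; this point is half-way up the bar, 8 mm above the disc. The cap turns about the vertical and does not rise or sink.
- cap (a joint): How far the cap is unscrewed, rad: 0 is fully home, at a hard stop, the wing then lying along the cell's x axis (window to window, clear of fingers that straddle the frosted faces). Grows counter-clockwise seen from above, at most 1.6. Friction about 0.03 N m; it stays where it is left.
- cell_windows: The cell's two clear glass windows, not to be touched: they look along +x and -x, each 22 mm wide (y) and 42 mm high, 36 mm apart over the outside. Origin in the middle of the cell's underside, 42 mm below cell_center; axes as the cell's.
- cell_frosted: The cell's two flat white frosted faces, by which to hold it: they look along +y and -y, each 32 mm wide (x) and 44 mm high (from 20 to 64 mm above the cell's underside), 30 mm apart over the outside. Origin in the middle of the cell's underside; axes as the cell's.
- cell: The cell as a whole, with its cap; origin at the middle of its underside, axes as above.
- rack: Fixed pale wooden rack, 170 mm (x axis) by 56 mm (y axis), 22 mm tall, origin in the middle of its underside. It has two sockets 45 mm either side of its middle along x, with their floors 6 mm above the table: the cell stands in one, the vial in the other. The cell's x axis lies along the rack's x axis.
- bench: Fixed viewing bench, wooden base 14 mm thick, 90 mm wide, from -95 to +175 mm along x; origin on the table under the gap between lamp and screen. Along x: aluminium lamp box (70 mm wide, top 140 mm above the table), lens front at +68 mm, back at +160 mm; upright white screen (84 mm wide, top 150 mm above the table), face at -70 mm.
- beam_mid (a point): Point on the lamp's beam half-way between lens and screen, 110 mm above the table. The beam is level and runs along this point's x axis (from the lens at +68 mm to the screen at -70 mm); z is up.
- vial: Bystander: small round amber glass vial with a cork, 28 mm across, 60 mm tall, in the other socket of the rack; origin at its underside.
- paint_jar: Bystander: white paint jar with a lid, 60 mm across, 65 mm tall; origin at its underside.
- brush_jar: Bystander: glass jar 72 mm across with brushes standing in it, about 235 mm tall; origin at its underside.
- paint_tube: Bystander: paint tube lying flat, 110 mm long (its x axis), 42 mm wide, 18 mm thick; origin at its underside.

How it is judged:
On the way, in this order (a step that is already met when the one before it is completed fails the run):
1. the cap is turned home while the cell stands in the rack (value of joint cap below 0.08 rad and height (world z) of cell below 0.015 m), for 0.2 s.
2. the cell is lifted out of the rack, gripped by its frosted faces (height (world z) of cell above 0.03 m and contact force between the fingers and cell_frosted above 1 N and contact force between cell and rack below 0.1 N), for 0.2 s.
At the end, for the whole second after the job is handed in: Cell held still by its frosted faces only (over 1 N; none on windows or cap), cap home (under 0.12 rad), upright and square to the beam within 0.15 rad, centre within 7 mm of the beam sideways, 12 mm in height, 40 mm of mid-gap along it, not touching the bench (x of cell_center in the frame of beam_mid between -0.04 and 0.04 m and y of cell_center in the frame of beam_mid between -0.007 and 0.007 m and z of cell_center in the frame of beam_mid between -0.012 and 0.012 m and angle between the x axis of cell and the x axis of beam_mid, either way round below 0.15 rad and angle between cell's own z axis and vertical below 0.15 rad and value of joint cap below 0.12 rad and contact force between the fingers and cell_frosted above 1 N and contact force between the fingers and cell_windows below 0.2 N and contact force between the fingers and cap below 0.2 N and contact force between cell and bench below 0.1 N and linear speed of cell below 0.02 m/s); the arm keeps its last pose, push and grip.
It fails at once if the fingers touch a clear window (contact force between the fingers and cell_windows above 0.5 N).
It fails at once if the cell is carried by its cap (height (world z) of cell above 0.025 m and contact force between the fingers and cap above 0.5 N).
It fails at once if a bystander is disturbed (distance of any of vial, paint_jar, brush_jar, paint_tube from where it was at the start of the episode above 0.025 m).
It also fails if it takes over 58 s, if anything falls off the work surface, if the arm or the gripper's body presses on something with over 40 N, if the wrist force passes 120 N, or if a joint passes its speed limit or range.

ROBOT

A 6-joint arm with a two-finger parallel gripper is mounted at the origin on the work surface. World frame = base frame: x ahead of the robot, y to its left, z up, the work surface at z = 0. Lengths are in m, angles in rad, forces in N, time in s.
With the tool pointing down it reaches from about 0.425 to 0.95 m from the base axis. Payload 3.5 kg.
Tool frame: the origin (TCP) lies on the centre line of the jaws, within the pads' length; the fingertips stand 25 mm ahead of it and the grasp point (between the pads) lies 6 mm ahead of it (ctrl.finger_overhang is the distance from the TCP to the fingertips, in m); z points along the fingers, y is the line along which they close (so a half turn about z gives the same grasp; the last joint's range is limited). The gripper opens to 85 mm and grips with 20 to 120 N. Pads are 22 mm wide; open, the fingers measure 114 mm over their backs; the gripper's body (76 mm by 85 mm) begins 54 mm behind the grasp point. The pads swing forward as they close: fully open they stand 13 mm farther back than shut.
Start: joints at [1.085, 0.286, 1.577, -0, 1.279, -0.15], TCP at [0.222, 0.637, 0.232] pointing down, gripper open.
Joint ranges: [-2.77, 2.77], [-0.9, 2.22], [0.21, 2.48], [-1.53, 4.67], [0.24, 2.81], [-2.84, 2.84]. Speed limits (rad/s): [2.79, 2.79, 3.14, 3.14, 3.14, 3.14].

INTERFACE

Orientations are given as a unit quaternion [x, y, z, w].
In Python, from plant import get_state, imaging, job, ctrl gives the robot as it stands.
- The arm moves only by the tool jog_arm, never from a script. Its argument "increments" is a list of rows, each an object of numbers: "dx", "dy", "dz": the shift along the world's x, y, z each as a share of 12 cm, from -1 to 1; "ax", "ay", "az": the turn, a rotation vector about the world's x, y, z each as a share of pi/2 rad, from -1 to 1; "gripper": the gripper command: -1 is shut, 1 is fully open, values between are in proportion. A call has 1 to 10 rows; each row is the pose to reach, as a shift and turn from the pose commanded when the call began; what a row does not reach only later rows make up. A row lasts 1/10 s, in which the tool goes at most 50 mm and 8.59 degrees, less where a joint would pass 70% of its speed; a pose out of reach is approached as far as the arm can. A call with a number of a shift or a turn outside -1 to 1 is refused whole. A call with a gripper value outside its range is refused whole. The fingers move at their own pace and stop on an object; "force" is the grip in N (left out, the last holds). Time passes only in rows, so rows that repeat a pose let the fingers close. It gives the time, the measured TCP pose, the force, the opening and the grip force at its end, in the units of the state.
- get_state(): the state, without advancing time (a new reading comes with each control period).
- imaging.read_camera(name): name is "side" or "top" or "wrist"; returns a dict with "frame" (384x512x3 uint8, blue, green, red), "depth" (384x512 float32, m along the optical axis (not along the pixel's ray), 0 where there is no reading), "camera_matrix" (3x3 intrinsics, pixels), "dist" ([k1, k2, p1, p2, k3] as OpenCV has them; the pictures are not rectified), "extrinsics" (4x4, takes a point from camera to world coordinates); the wrist camera has in their place "mount" (4x4, takes a point from camera to tool coordinates, whose origin is the TCP and whose axes are the flange's). Camera axes: x right, y up, looking along -z (the intrinsics and any distortion apply to the point x, -y, -z); pixel columns grow to the right and rows downward; lengths in m; the calibration is good to about 2 mm. A picture is of the moment at which its call begins: read the wrist's pose just before it.
- job.sign_off(): hands the job in; it is judged then, once.
The state is a dict: "time": time; "qpos": joint angles; "dq": joint speeds; "joint_efforts": joint torques, N m; "eef_pos": TCP position; "tcp_rot": TCP orientation; "contact_force": force on the tool from outside, world axes, zero at the start; "wrist_torque": the same for the moment, N m; "opening": opening from 0.0 (shut) to 1.0 (fully open); "finger_force": force on a finger pad.
Only numpy, scipy, OpenCV 4.12 (cv2) and the standard library are available. Lean on these libraries where they do the work, as an engineer would, in place of code of your own. Each camera call takes 0.05 s, during which the arm holds its last target. There are 200 camera calls.

## Working session

There is one attempt and no reset: what is moved stays moved. The work goes in short steps, Python scripts to look and compute and a tool call to move; the robot and the scene stay as the last step left them, time stands still between calls to the robot, and variables do not carry over. Pictures are saved under pics/ and viewed, at most 13 in all, crops included, and the job is handed in when it is done.

Besides the shell and the picture viewer there is one more tool, called after "Emit:" as name(argument=value, ...) on one line, values as JSON. jog_arm: Moves the arm, as the interface text tells. Shift numbers are shares of 12 cm and turn numbers shares of pi/2 rad, none past 1 either way. Its arguments: {"type":"object","properties":{"increments":{"type":"array"},"force":{"type":"number"}},"required":["increments"]}

```bash
ls; mkdir -p pics
cat > h.py <<'E'
import numpy as np, cv2
from plant import get_state, imaging, job, ctrl
from scipy.spatial.transform import Rotation as R
def cam(name):
    s=get_state(); c=imaging.read_camera(name)
    if 'extrinsics' in c: T=np.array(c['extrinsics'])
    else:
        B=np.eye(4); B[:3,:3]=R.from_quat(s['tcp_rot']).as_matrix(); B[:3,3]=s['eef_pos']; T=B@np.array(c['mount'])
    c['T']=T; return c
def rays(c,px):
    u=cv2.undistortPoints(np.array(px,float).reshape(-1,1,2),np.array(c['camera_matrix']),np.array(c['dist'])).reshape(-1,2)
    d=np.c_[u[:,0],-u[:,1],-np.ones(len(u))]
    return c['T'][:3,3], d@c['T'][:3,:3].T
def onz(c,px,z):
    o,d=rays(c,px); return o+d*((z-o[2])/d[:,2])[:,None]
def cloud(c):
    h,w=c['depth'].shape; v,u=np.mgrid[:h,:w]
    o,d=rays(c,np.c_[u.ravel(),v.ravel()])
    return (o+d*c['depth'].reshape(-1,1)).reshape(h,w,3)
E
python3 - <<'E'
from h import *
import pickle
s=get_state(); print(s)
D={n:cam(n) for n in ('side','top','wrist')}
pickle.dump(D,open('d.pkl','wb'))
for n in D:
    cv2.imwrite(f'pics/{n}0.png',D[n]['frame']); print(n,D[n]['T'].round(3).tolist(),np.array(D[n]['camera_matrix']).round(1).tolist(), (D[n]['depth']>0).mean())
E
```

```text
pics
{'time': 0.0, 'qpos': array([ 1.08503173e+00,  2.87200219e-01,  1.57821085e+00,  3.96189285e-05,
        1.27863718e+00, -1.50031345e-01]), 'dq': array([-0.00026785, -0.00122267,  0.00237624, -0.00013493,  0.00346668,
        0.00028605]), 'joint_efforts': array([ 6.22886510e-04, -4.05962956e+01, -2.92635745e+01, -2.02711618e-05,
        5.59736291e-03, -5.98473676e-06]), 'eef_pos': array([0.22204914, 0.63671305, 0.23030584]), 'tcp_rot': array([ 1.67084865e-01,  9.85941753e-01, -1.16035282e-03, -4.01786828e-04]), 'contact_force': array([-0.90048979, -0.34641094,  0.47994924]), 'wrist_torque': array([ 0.01537444,  0.01943242, -0.00880407]), 'finger_force': 0.0, 'opening': 0.999797339762558}
side [[-0.958, 0.171, -0.228, 0.354], [-0.285, -0.612, 0.738, 0.62], [-0.013, 0.772, 0.635, 0.723], [0.0, 0.0, 0.0, 1.0]] [[457.4, 0.0, 262.8], [0.0, 457.4, 191.8], [0.0, 0.0, 1.0]] 0.9963022867838541
top [[0.008, 0.983, -0.185, 0.376], [-1.0, 0.008, 0.0, -0.119], [0.002, 0.185, 0.983, 1.215], [0.0, 0.0, 0.0, 1.0]] [[454.7, 0.0, 254.5], [0.0, 454.7, 194.0], [0.0, 0.0, 1.0]] 0.9957834879557291
wrist [[0.33, -0.896, -0.299, 0.145], [0.944, 0.312, 0.107, 0.664], [-0.003, -0.318, 0.948, 0.373], [0.0, 0.0, 0.0, 1.0]] [[342.8, 0.0, 256.1], [0.0, 342.8, 188.8], [0.0, 0.0, 1.0]] 0.9960683186848959
```

View pics/top0.png

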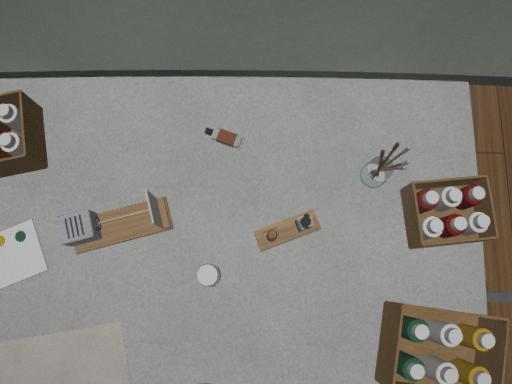

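View pics/side0.png

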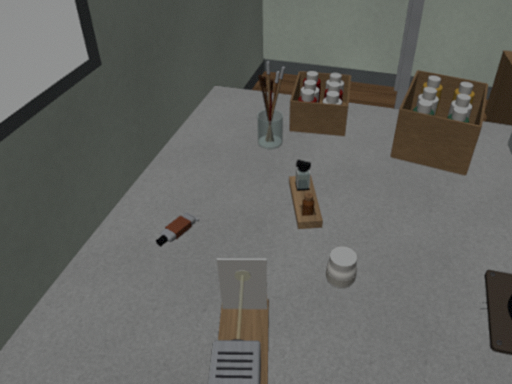

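Top view: rack at about (287,230) with the vial at (271,236) and the cell at (305,222). Bench at (122,225), with the lamp at left (80,228) and the screen at (155,208). Paint jar (207,275), tube (225,137), brushes (375,172). The side view shows the same layout: cell (303,175), vial (308,205), screen (243,285).

Run:
```python
from h import *
import pickle
D=pickle.load(open('d.pkl','rb'))
c=D['top']; P=cloud(c); f=c['frame']; hsv=cv2.cvtColor(f,cv2.COLOR_BGR2HSV)
wood=((hsv[...,1]>70)&(hsv[...,0]<25)).astype(np.uint8)
def rect(c,mask,z,name):
    cs,_=cv2.findContours(mask,cv2.RETR_EXTERNAL,cv2.CHAIN_APPROX_NONE); q=max(cs,key=cv2.contourArea).reshape(-1,2)
    w=onz(c,q,z)[:,:2]; r=cv2.minAreaRect((w*1000).astype(np.float32)); b=cv2.boxPoints(r)
    print(name,np.round(r[0],1),np.round(r[1],1),'long-axis yaw', [round(float(np.degrees(np.arctan2(*(b[(i+1)%4]-b[i])[::-1]))),1) for i in (0,1)]); return q
m=np.zeros_like(wood); m[200:255,250:325]=wood[200:255,250:325]; m=cv2.morphologyEx(m,cv2.MORPH_CLOSE,np.ones((5,5)))
rect(c,m,.022,'rack')
m2=np.zeros_like(wood); m2[190:255,60:180]=wood[190:255,60:180]; rect(c,m2,.014,'bench')
# depth stats
z=P[...,2]
for nm,sl in dict(rack=(slice(205,250),slice(255,320)),bench=(slice(190,252),slice(60,175))).items():
    zz=z[sl]; print(nm,np.histogram(zz,bins=np.arange(-.01,.17,.01))[0])
def big(n,x0,y0,x1,y1,k): return cv2.resize(D[n]['frame'][y0:y1,x0:x1],None,fx=k,fy=k,interpolation=cv2.INTER_CUBIC)
a=big('top',250,200,330,250,5); b=big('top',55,180,180,255,3); d=big('side',270,140,340,235,4); e=big('side',200,240,290,384,3)
can=np.zeros((600,800,3),np.uint8)
for im,x,y in((a,0,0),(b,0,250),(d,405,0),(e[:220],405,380)): 
    h,w=im.shape[:2]; h=min(h,600-y); w=min(w,800-x); can[y:y+h,x:x+w]=im[:h,:w]
cv2.imwrite('pics/crop1.png',can)
```

```text
rack [ 505.1 -205.6] [ 54.1 168.6] long-axis yaw [-69.4, 20.6]
bench [515.6 239.5] [ 89.4 267.6] long-axis yaw [-74.5, 15.5]
rack [701 904 185 826  10  38  22  82  65  15  62   0   0   0   0   0   0]
bench [1089 2165 1895   81  192   21   23   22   28   50   59   83  205  117
  368  658   45]
```

View pics/crop1.png

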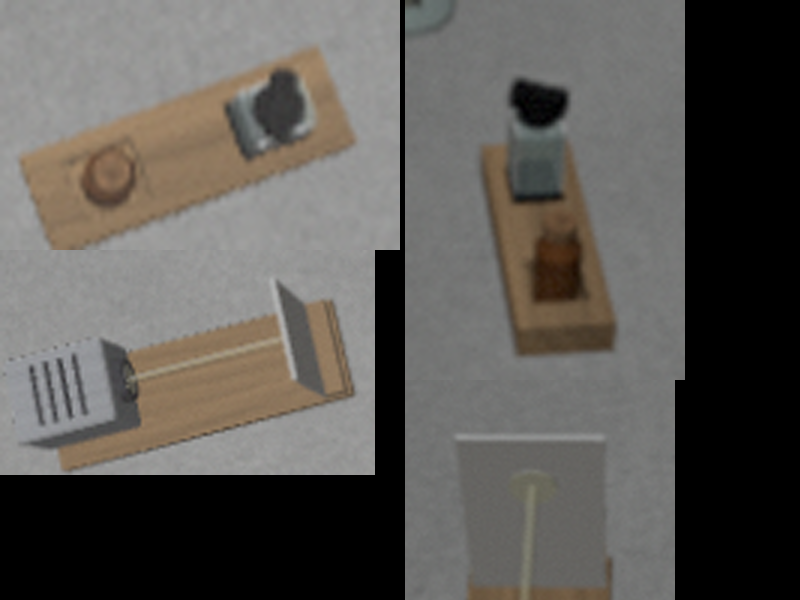

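Emit:
jog_arm(increments=[{"dx":0.4,"dy":-0.4},{"dx":0.7,"dy":-0.7},{"dx":1,"dy":-1}])

```text
$.increments[0]: bad value
```

Emit:
jog_arm(increments=[{"dx":0.3,"dy":-0.3},{"dx":0.7,"dy":-0.7},{"dx":1,"dy":-1}])

```text
$.increments[0]: bad value
```

Emit:
jog_arm(increments=[{"dx":0.2,"dy":-0.35},{"dx":0.4,"dy":-0.7},{"dx":0.5,"dy":-1}])

```text
$.increments[0]: bad value
```

Emit:
jog_arm(increments=[{"dy":-0.35},{"dy":-0.7},{"dy":-1}])

```text
$.increments[0]: bad value
```

Emit:
jog_arm(increments=[{"dy":-0.35},{"dy":-0.7,"az":0.07},{"dy":-1,"az":0.14}])

```text
$.increments[0]: bad value
```

Emit:
jog_arm(increments=[{"dy":-0.35,"az":0.06},{"dy":-0.7,"az":0.12},{"dy":-1,"az":0.19}])

```text
$.increments[0]: bad value
```

Emit:
jog_arm(increments=[{"dy":-0.35},{"dy":-0.7},{"dy":-1},{"dy":-1},{"dy":-1}])

```text
$.increments[0]: bad value
```

Emit:
jog_arm(increments=[{"dx":0.4,"dy":-0.4,"dz":0,"ax":0,"ay":0,"az":0,"gripper":1},{"dx":0.7,"dy":-0.7,"dz":0,"ax":0,"ay":0,"az":0,"gripper":1},{"dx":1,"dy":-1,"dz":0,"ax":0,"ay":0,"az":0,"gripper":1}])

```text
time: 0.45
eef_pos: [0.3289, 0.53, 0.2312]
tcp_rot: [0.166, 0.986, -0.0, -0.0]
contact_force: [1.4, 0.2, -0.2]
opening: 1.0
finger_force: 0.0
```

Emit:
jog_arm(increments=[{"dx":0.3,"dy":-0.3,"dz":0,"ax":0,"ay":0,"az":0,"gripper":1},{"dx":0.65,"dy":-0.65,"dz":0,"ax":0,"ay":0,"az":0,"gripper":1},{"dx":1,"dy":-1,"dz":0,"ax":0,"ay":0,"az":0,"gripper":1}])

```text
time: 0.75
eef_pos: [0.4354, 0.4235, 0.2315]
tcp_rot: [0.167, 0.986, -0.0, -0.0]
contact_force: [1.8, 0.6, -0.5]
opening: 0.999
finger_force: 0.0
```

Emit:
jog_arm(increments=[{"dx":0.2,"dy":-0.35,"dz":0,"ax":0,"ay":0,"az":0,"gripper":1},{"dx":0.4,"dy":-0.7,"dz":0,"ax":0,"ay":0,"az":0,"gripper":1},{"dx":0.5,"dy":-1,"dz":0,"ax":0,"ay":0,"az":0,"gripper":1}])

```text
time: 1.05
eef_pos: [0.4959, 0.3027, 0.2314]
tcp_rot: [0.168, 0.986, -0.0, 0.0]
contact_force: [0.2, -0.2, 0.3]
opening: 1.001
finger_force: 0.0
```

Emit:
jog_arm(increments=[{"dx":0,"dy":-0.35,"dz":0,"ax":0,"ay":0,"az":0,"gripper":1},{"dx":0,"dy":-0.7,"dz":0,"ax":0,"ay":0,"az":0,"gripper":1},{"dx":0,"dy":-1,"dz":0,"ax":0,"ay":0,"az":0,"gripper":1}])

```text
time: 1.35
eef_pos: [0.4942, 0.1832, 0.2313]
tcp_rot: [0.167, 0.986, -0.0, -0.0]
contact_force: [0.0, -0.2, -0.1]
opening: 1.001
finger_force: 0.0
```

Emit:
jog_arm(increments=[{"dx":0,"dy":-0.35,"dz":0,"ax":0,"ay":0,"az":0.04,"gripper":1},{"dx":0,"dy":-0.7,"dz":0,"ax":0,"ay":0,"az":0.08,"gripper":1},{"dx":0,"dy":-1,"dz":0,"ax":0,"ay":0,"az":0.12,"gripper":1}])

```text
time: 1.65
eef_pos: [0.494, 0.0633, 0.2315]
tcp_rot: [0.073, 0.997, -0.0, -0.0]
contact_force: [-0.6, 0.3, 0.1]
opening: 1.005
finger_force: 0.0
```

Emit:
jog_arm(increments=[{"dx":0,"dy":-0.35,"dz":0,"ax":0,"ay":0,"az":0.07,"gripper":1},{"dx":0,"dy":-0.7,"dz":0,"ax":0,"ay":0,"az":0.14,"gripper":1},{"dx":0,"dy":-1,"dz":0,"ax":0,"ay":0,"az":0.2,"gripper":1}])

```text
time: 1.95
eef_pos: [0.4941, -0.0567, 0.2316]
tcp_rot: [-0.085, 0.996, -0.0, -0.0]
contact_force: [0.1, 0.1, -0.3]
opening: 1.001
finger_force: 0.0
```

Emit:
jog_arm(increments=[{"dx":0,"dy":-0.35,"dz":0,"ax":0,"ay":0,"az":0,"gripper":1},{"dx":0,"dy":-0.7,"dz":0,"ax":0,"ay":0,"az":0,"gripper":1},{"dx":0,"dy":-1,"dz":0,"ax":0,"ay":0,"az":0,"gripper":1},{"dx":0,"dy":-1,"dz":0,"ax":0,"ay":0,"az":0,"gripper":1},{"dx":0,"dy":-1,"dz":0,"ax":0,"ay":0,"az":0,"gripper":1}])

```text
time: 2.45
eef_pos: [0.4941, -0.1753, 0.2313]
tcp_rot: [-0.082, 0.997, 0.001, -0.0]
contact_force: [0.2, 0.8, 0.3]
opening: 1.0
finger_force: 0.0
```

Run:
```python
from h import *
import pickle
c=cam('wrist'); pickle.dump(c,open('w1.pkl','wb')); cv2.imwrite('pics/w1.png',c['frame'])
print(ctrl.finger_overhang, [a for a in dir(ctrl) if a[0]!='_'])
D=pickle.load(open('d.pkl','rb')); t=D['top']; s=D['side']
P=cloud(t)
# beam: yellowish thin line on the top view
f=t['frame'].astype(int)[185:245,90:165]; hs=cv2.cvtColor(t['frame'],cv2.COLOR_BGR2HSV)[185:245,90:165].astype(int)
m=(f.sum(2)>430)&(f[...,2]-f[...,0]>25); v,u=np.nonzero(m); u+=90; v+=185
print('beam px',len(u),u.min(),u.max()); 
w=onz(t,np.c_[u,v],.11); vx,vy,x0,y0=cv2.fitLine((w[:,:2]*1000).astype(np.float32),cv2.DIST_HUBER,0,.01,.01).ravel()
print('beam yaw',np.degrees(np.arctan2(vy,vx)),x0,y0)
n=np.array([-vy,vx]); print('offset of est origin from beam', n@(np.array([526.3,201])-[x0,y0]))
a=np.array([vx,vy]); print('ends along beam rel. origin', np.sort((w[:,:2]*1000-[526.3,201])@a)[[0,-1]], a)
for nm,(r0,r1,c0,c1) in dict(cap=(205,240,290,320),brush=(135,190,355,415),jar=(262,290,195,222)).items():
    q=P[r0:r1,c0:c1].reshape(-1,3); q=q[q[:,2]>(.07 if nm=='cap' else .05)]; print(nm,len(q),np.median(q,0).round(3),q.min(0).round(3),q.max(0).round(3))
```

```text
0.025 ['Unreachable', 'finger_overhang']
beam px 33 103 148
beam yaw -74.524956 531.57043 184.509
offset of est origin from beam -0.6792598426906338
ends along beam rel. origin [-55.85676202  59.78329576] [ 0.26681858 -0.9637468 ]
cap 144 [ 0.522 -0.245  0.087] [ 0.376 -0.268  0.07 ] [ 0.54  -0.119  1.215]
brush 784 [ 0.652 -0.45   0.103] [ 0.376 -0.525  0.05 ] [ 0.693 -0.119  1.215]
jar 365 [ 0.385 -0.002  0.065] [ 0.36  -0.119  0.056] [0.412 0.024 1.215]
```

View pics/w1.png

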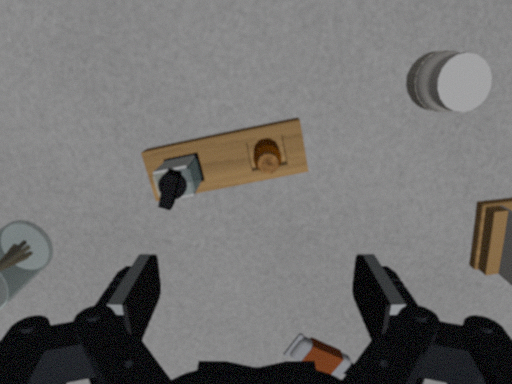

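The wrist view shows the cap at (172,186) with its wing running from (182,172) to (167,205), the vial at (267,160), the paint jar upper right, and the brush jar on the left. Next I measure the wing and cell.

```bash
cat > cap.py <<'E'
from h import *
import sys
def capm(c,box=None):
    f=c['frame'].astype(int); P=cloud(c); dark=(f.max(2)<75); ctr=np.array([.521,-.247])
    near=(np.hypot(P[...,0]-ctr[0],P[...,1]-ctr[1])<.035)&(P[...,2]>.06)&(c['depth']>0)
    m=(near&dark); q=P[m]; 
    print('dark pts',len(q),'z pct',np.percentile(q[:,2],[5,50,95]).round(4))
    print('zhist',np.histogram(q[:,2],np.arange(.06,.11,.004))[0])
    w=P[m&(P[...,2]>.084)]
    v,u=np.nonzero(m&(P[...,2]>.084)); w2=onz(c,np.c_[u,v],.093)
    for n,x in (('depth',w),('plane',w2)):
        r=cv2.minAreaRect((x[:,:2]*1000).astype(np.float32)); vx,vy,_,_=cv2.fitLine((x[:,:2]*1000).astype(np.float32),cv2.DIST_L2,0,.01,.01).ravel()
        print(n,len(x),np.round(r,1).tolist() if 0 else (np.round(r[0],1),np.round(r[1],1)),'yaw',np.degrees(np.arctan2(vy,vx)).round(1))
def rack(c):
    hsv=cv2.cvtColor(c['frame'],cv2.COLOR_BGR2HSV); P=cloud(c)
    m=((hsv[...,1]>80)&(hsv[...,0]<25)&(np.hypot(P[...,0]-.505,P[...,1]+.206)<.1)&(abs(P[...,2]-.022)<.005))
    x=P[m]; r=cv2.minAreaRect((x[:,:2]*1000).astype(np.float32)); b=cv2.boxPoints(r)
    print('rack z',np.median(x[:,2]).round(4),np.round(r[0],1),np.round(r[1],1),[np.degrees(np.arctan2(*(b[i+1]-b[i])[::-1])).round(1) for i in (0,1)])
E
python3 - <<'E'
from cap import *
import pickle
c=pickle.load(open('w1.pkl','rb')); rack(c); capm(c)
D=pickle.load(open('d.pkl','rb')); rack(D['top']); capm(D['top'])
E
```

```text
rack z 0.0219 [ 504.6 -207.8] [ 56.4 168.9] [np.float32(-69.3), np.float32(20.7)]
dark pts 7116 z pct [0.0915 0.2968 0.3115]
zhist [ 15  10   1  25 168  37  40 102 416   0   0   0]
depth 6860 (array([ 511.4, -243.1]), array([35.7, 51.4])) yaw 49.8
plane 6860 (array([ 672.9, -312.8]), array([112.8, 356.8])) yaw -36.2
rack z 0.0224 [ 504.9 -205.3] [ 53.1 167.4] [np.float32(-69.3), np.float32(20.7)]
dark pts 86 z pct [0.0749 0.0923 0.0963]
zhist [ 0  0  0  8 11  5  6  8 41  7  0  0]
depth 62 (array([ 520.5, -247.5]), array([11.7, 29.6])) yaw -4.4
plane 62 (array([ 519.6, -246.5]), array([12.5, 30.2])) yaw -5.0
```

```bash
sed -i 's/(P\[...,2\]>.06)&/(P[...,2]>.06)\&(P[...,2]<.11)\&/' cap.py
python3 - <<'E'
from cap import *
import pickle
c=pickle.load(open('w1.pkl','rb')); capm(c)
s=get_state(); print(s['eef_pos'],R.from_quat(s['tcp_rot']).as_matrix()[:,1],s['qpos'])
E
```

```text
dark pts 814 z pct [0.0757 0.0921 0.0937]
zhist [ 15  10   1  25 168  37  40 102 416   0   0   0]
depth 558 (array([ 520.5, -249.4]), array([12.4, 33.7])) yaw -6.3
plane 558 (array([ 519.1, -248.4]), array([13.2, 36.2])) yaw -7.5
[ 0.49425684 -0.17445054  0.23130577] [-0.1656596   0.98618249  0.00100087] [-5.33222616e-01 -4.80453158e-02  1.94432178e+00  4.41335192e-04
  1.24637349e+00 -2.27058701e+00]
```

Emit:
jog_arm(increments=[{"dx":0.1,"dy":-0.3,"dz":0,"ax":0,"ay":0,"az":-0.09,"gripper":1},{"dx":0.22,"dy":-0.62,"dz":-0.2,"ax":0,"ay":0,"az":-0.178,"gripper":1},{"dx":0.22,"dy":-0.62,"dz":-0.42,"ax":0,"ay":0,"az":-0.178,"gripper":0.2},{"dx":0.22,"dy":-0.62,"dz":-0.42,"ax":0,"ay":0,"az":-0.178,"gripper":0.2},{"dx":0.22,"dy":-0.62,"dz":-0.42,"ax":0,"ay":0,"az":-0.178,"gripper":0.2},{"dx":0.22,"dy":-0.62,"dz":-0.42,"ax":0,"ay":0,"az":-0.178,"gripper":0.2}], force=20)

```text
time: 3.1
eef_pos: [0.5217, -0.2484, 0.1831]
tcp_rot: [0.055, 0.998, -0.001, 0.001]
contact_force: [0.7, -1.0, 0.8]
opening: 0.6
finger_force: 0.0
```

Run:
```python
from cap import *
s=get_state(); print(s['eef_pos'],R.from_quat(s['tcp_rot']).as_matrix()[:,1],s['opening'])
c=cam('wrist'); capm(c); cv2.imwrite('pics/w2.png',c['frame'])
```

```text
[ 0.52172707 -0.24841025  0.18307951] [ 0.11063343  0.99386067 -0.00110025] 0.5998058667430899
dark pts 1096 z pct [0.0762 0.0923 0.0938]
zhist [  2   2   3  28 295  18  19  98 631   0   0   0]
depth 748 (array([ 520.5, -248.8]), array([11.6, 33.5])) yaw -7.9
plane 748 (array([ 519.3, -248.6]), array([11.5, 34.9])) yaw -8.0
```

View pics/w2.png

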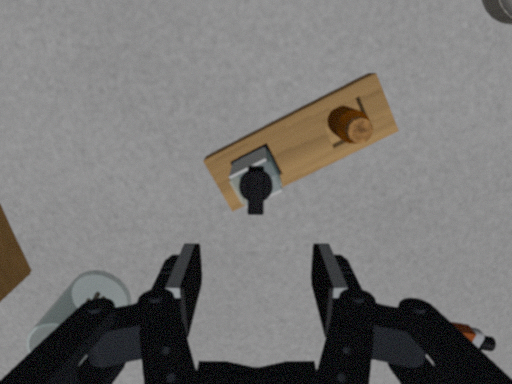

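The wing is seen at (256,190), upright between the fingers and centred. Descending and closing on it.

Emit:
jog_arm(increments=[{"dx":-0.01,"dy":0,"dz":-0.25,"ax":0,"ay":0,"az":-0.01,"gripper":-0.2},{"dx":-0.01,"dy":0,"dz":-0.5,"ax":0,"ay":0,"az":-0.017,"gripper":-0.2},{"dx":-0.01,"dy":0,"dz":-0.64,"ax":0,"ay":0,"az":-0.017,"gripper":-0.4},{"dx":-0.01,"dy":0,"dz":-0.64,"ax":0,"ay":0,"az":-0.017,"gripper":-1},{"dx":-0.01,"dy":0,"dz":-0.64,"ax":0,"ay":0,"az":-0.017,"gripper":-1},{"dx":-0.01,"dy":0,"dz":-0.64,"ax":0,"ay":0,"az":-0.017,"gripper":-1},{"dx":-0.01,"dy":0,"dz":-0.64,"ax":0,"ay":0,"az":-0.017,"gripper":-1},{"dx":-0.01,"dy":0,"dz":-0.64,"ax":0,"ay":0,"az":-0.017,"gripper":-1}], force=20)

```text
time: 3.95
eef_pos: [0.5204, -0.2496, 0.1058]
tcp_rot: [0.07, 0.998, -0.001, 0.001]
contact_force: [0.4, 0.6, 0.3]
opening: 0.002
finger_force: 0.0
```

Run:
```python
from h import *
import pickle
s=get_state(); print(s['eef_pos'],s['opening'],s['finger_force'],s['contact_force'])
c=cam('wrist'); d=cam('side'); pickle.dump((c,d),open('w3.pkl','wb'))
a=cv2.resize(d['frame'][110:230,260:360],None,fx=4,fy=4,interpolation=cv2.INTER_CUBIC)
o=np.zeros((480,800,3),np.uint8); o[:480,:400]=a; o[:384,400:]=c['frame'][:,56:456]
cv2.imwrite('pics/w3.png',o)
```

```text
[ 0.52035077 -0.24963704  0.10582357] 0.002202701318688488 0.0 [0.41401019 0.55899042 0.3087789 ]
```

View pics/w3.png

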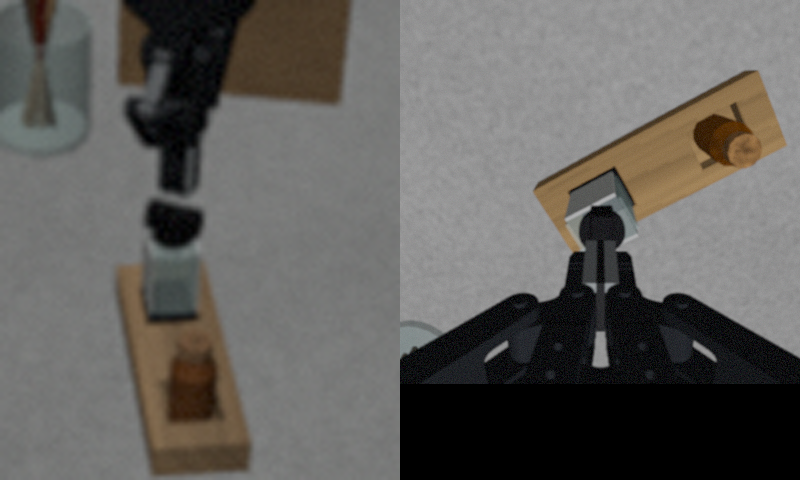

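Left: the shut fingertips end at about (178,193), visibly above the cap (175,210). Right: closed fingers with the wing beyond them. So they closed over the wing, and I need the true tip position.

Run:
```python
from h import *
import pickle
c,d=pickle.load(open('w3.pkl','rb'))
P=cloud(d)
for r in range(146,166,2): print(r,d['frame'][r,304].tolist(),[P[r,k].round(4).tolist() for k in (303,306)])
print('wrist')
P=cloud(c)
for r in (205,215,225,235,239,243,250,260,270): print(r,[P[r,k].round(4).tolist() for k in (248,263)])
```

```text
146 [6, 7, 7] [[0.5157, -0.2093, 0.1612], [0.5103, -0.2164, 0.1576]]
148 [7, 5, 6] [[0.5208, -0.2366, 0.1373], [0.5145, -0.24, 0.1363]]
150 [19, 16, 16] [[0.5206, -0.2368, 0.1317], [0.514, -0.2387, 0.1317]]
152 [16, 11, 14] [[0.52, -0.235, 0.1274], [0.5143, -0.2416, 0.1242]]
154 [12, 7, 5] [[0.5193, -0.2327, 0.1236], [0.5137, -0.2402, 0.1196]]
156 [10, 8, 6] [[0.5196, -0.2354, 0.1161], [0.5133, -0.2391, 0.1148]]
158 [62, 60, 60] [[0.5204, -0.2405, 0.1068], [0.5134, -0.2413, 0.1076]]
160 [98, 98, 97] [[0.5225, -0.2527, 0.0924], [0.5394, -0.3832, -0.0004]]
162 [26, 25, 22] [[0.5206, -0.2445, 0.0926], [0.5139, -0.247, 0.0922]]
164 [11, 7, 12] [[0.5192, -0.2385, 0.0912], [0.5126, -0.2414, 0.0904]]
wrist
205 [[0.5041, -0.252, 0.0783], [0.505, -0.2441, 0.0788]]
215 [[0.504, -0.2517, 0.0921], [0.5053, -0.2444, 0.0916]]
225 [[0.5092, -0.2525, 0.0925], [0.5098, -0.245, 0.0934]]
235 [[0.5147, -0.2533, 0.0924], [0.5156, -0.2458, 0.0926]]
239 [[0.5161, -0.2534, 0.094], [0.5177, -0.2461, 0.0929]]
243 [[0.5085, -0.2519, 0.1131], [0.5097, -0.2454, 0.1125]]
250 [[0.5088, -0.2518, 0.1189], [0.5097, -0.2455, 0.1188]]
260 [[0.5092, -0.2516, 0.1265], [0.5101, -0.2457, 0.1263]]
270 [[0.5096, -0.2516, 0.1333], [0.5094, -0.2457, 0.135]]
```

Both views put the shut fingertips at z≈0.110, about 4 mm behind the reported TCP rather than 25 mm ahead. I'll use the measured value: reopen, go 29 mm lower, and close again.

Emit:
jog_arm(increments=[{"dx":0,"dy":0,"dz":0,"ax":0,"ay":0,"az":0,"gripper":0},{"dx":0,"dy":0,"dz":0,"ax":0,"ay":0,"az":0,"gripper":0},{"dx":0,"dy":0,"dz":0,"ax":0,"ay":0,"az":0,"gripper":0},{"dx":0,"dy":0,"dz":0,"ax":0,"ay":0,"az":0,"gripper":0},{"dx":0,"dy":0.01,"dz":-0.08,"ax":0,"ay":0,"az":0,"gripper":0},{"dx":0,"dy":0.01,"dz":-0.16,"ax":0,"ay":0,"az":0,"gripper":0},{"dx":0,"dy":0.01,"dz":-0.22,"ax":0,"ay":0,"az":0,"gripper":0},{"dx":0,"dy":0.01,"dz":-0.22,"ax":0,"ay":0,"az":0,"gripper":0}])

```text
time: 4.85
eef_pos: [0.5185, -0.2472, 0.0759]
tcp_rot: [0.07, 0.998, 0.001, -0.002]
contact_force: [0.5, -0.3, -0.7]
opening: 0.506
finger_force: 0.0
```

Run:
```python
from h import *
import pickle
s=get_state(); print(s['eef_pos'],s['opening'],s['finger_force'],s['contact_force'])
c=cam('wrist'); d=cam('side'); pickle.dump((c,d),open('w4.pkl','wb'))
a=cv2.resize(d['frame'][110:230,260:360],None,fx=4,fy=4,interpolation=cv2.INTER_CUBIC)
o=np.zeros((480,800,3),np.uint8); o[:480,:400]=a; o[:384,400:]=c['frame'][:,56:456]
cv2.imwrite('pics/w4.png',o)
P=cloud(c)
B=np.linalg.inv(c['T']@np.linalg.inv(np.array(c['mount'])))
Q=P@B[:3,:3].T+B[:3,3]
# dark finger points in tool frame, y bins
m=(c['frame'].max(2)<90)&(abs(Q[...,1])<.05)&(abs(Q[...,0])<.013)&(Q[...,2]>-.06)&(c['depth']>0)
q=Q[m]
for y in np.arange(-.048,.05,.006):
    k=q[abs(q[:,1]-y)<.003]
    if len(k): print(y.round(3),len(k),'max tool z',np.percentile(k[:,2],98).round(4))
```

```text
[ 0.51849481 -0.24717697  0.07587786] 0.5058768857735843 0.0 [ 0.47220298 -0.25092669 -0.7459773 ]
-0.048 717 max tool z 0.0645
-0.042 1583 max tool z 0.0608
-0.036 958 max tool z 0.0658
-0.03 951 max tool z 0.061
-0.024 2064 max tool z -0.0047
-0.018 93 max tool z 0.0566
-0.012 396 max tool z 0.0552
-0.006 642 max tool z 0.0545
-0.0 753 max tool z -0.0162
0.006 503 max tool z 0.0016
0.012 258 max tool z 0.0579
0.018 406 max tool z 0.0565
0.024 1878 max tool z -0.0083
0.03 892 max tool z -0.0101
0.036 931 max tool z -0.0172
0.042 1529 max tool z -0.046
0.048 627 max tool z -0.0476
```

View pics/w4.png

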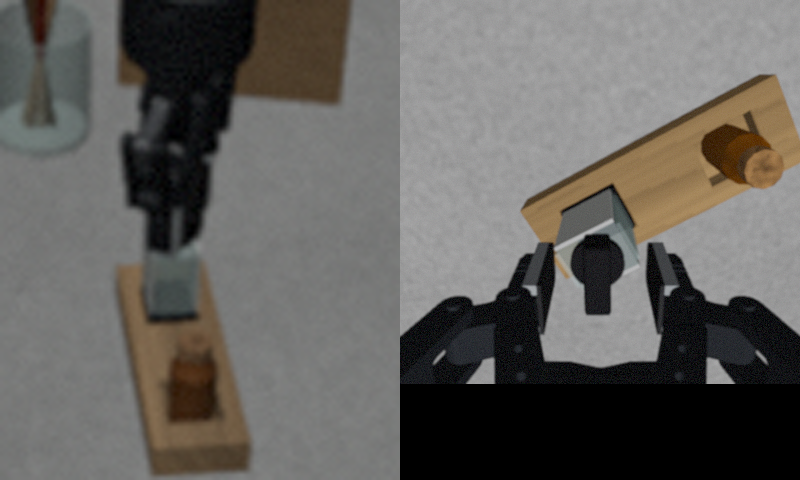

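Fingers now straddle the wing (wing col 597, fingers 545/653), with tips at about z 0.083. Closing.

Emit:
jog_arm(increments=[{"dx":0.015,"dy":-0.012,"dz":0,"ax":0,"ay":0,"az":0,"gripper":-1},{"dx":0.015,"dy":-0.012,"dz":0,"ax":0,"ay":0,"az":0,"gripper":-1},{"dx":0.015,"dy":-0.012,"dz":0,"ax":0,"ay":0,"az":0,"gripper":-1},{"dx":0.015,"dy":-0.012,"dz":0,"ax":0,"ay":0,"az":0,"gripper":-1},{"dx":0.015,"dy":-0.012,"dz":0,"ax":0,"ay":0,"az":0,"gripper":-1},{"dx":0.015,"dy":-0.012,"dz":0,"ax":0,"ay":0,"az":0,"gripper":-1}], force=20)

```text
time: 5.55
eef_pos: [0.522, -0.2497, 0.0787]
tcp_rot: [0.07, 0.998, -0.0, 0.001]
contact_force: [0.5, 0.5, 2.3]
opening: 0.13
finger_force: 26.2
```

Emit:
jog_arm(increments=[{"dx":-0.005,"dy":0,"dz":0,"ax":0,"ay":0,"az":-0.08,"gripper":-1},{"dx":-0.01,"dy":0.005,"dz":0,"ax":0,"ay":0,"az":-0.16,"gripper":-1},{"dx":-0.01,"dy":0.01,"dz":0,"ax":0,"ay":0,"az":-0.24,"gripper":-1},{"dx":-0.01,"dy":0.01,"dz":0,"ax":0,"ay":0,"az":-0.32,"gripper":-1},{"dx":-0.01,"dy":0.01,"dz":0,"ax":0,"ay":0,"az":-0.4,"gripper":-1},{"dx":-0.01,"dy":0.01,"dz":0,"ax":0,"ay":0,"az":-0.48,"gripper":-1},{"dx":-0.01,"dy":0.01,"dz":0,"ax":0,"ay":0,"az":-0.56,"gripper":-1},{"dx":-0.01,"dy":0.01,"dz":0,"ax":0,"ay":0,"az":-0.64,"gripper":-1},{"dx":-0.01,"dy":0.01,"dz":0,"ax":0,"ay":0,"az":-0.69,"gripper":-1},{"dx":-0.01,"dy":0.01,"dz":0,"ax":0,"ay":0,"az":-0.715,"gripper":-1}])

```text
time: 6.55
eef_pos: [0.5209, -0.2492, 0.0788]
tcp_rot: [0.591, 0.807, -0.0, 0.001]
contact_force: [1.0, -1.6, 0.8]
opening: 0.136
finger_force: 26.2
```

Emit:
jog_arm(increments=[{"dx":0,"dy":0,"dz":0,"ax":0,"ay":0,"az":0,"gripper":-1},{"dx":0,"dy":0,"dz":0,"ax":0,"ay":0,"az":0,"gripper":-1},{"dx":0,"dy":0,"dz":0,"ax":0,"ay":0,"az":0,"gripper":-1}])

```text
time: 6.85
eef_pos: [0.5209, -0.2491, 0.0788]
tcp_rot: [0.59, 0.807, -0.0, 0.001]
contact_force: [0.4, -2.7, 2.3]
opening: 0.132
finger_force: 26.3
```

Run:
```python
from h import *
s=get_state(); y=R.from_quat(s['tcp_rot']).as_matrix()[:,1]; print(np.degrees(np.arctan2(y[1],y[0])),s['eef_pos'],s['opening'],s['finger_force'],s['contact_force'],s['wrist_torque'],s['qpos'][5])
```

```text
17.704280500290025 [ 0.52091221 -0.24906687  0.07878625] 0.13207497303254126 26.30456507205963 [ 0.42206508 -2.65690887  2.32230901] [-0.52445888 -0.24376715  0.12992156] -0.9300062506980766
```

Wrist torque of 0.13 N·m, over the 0.03 friction, suggests the stop is reached. Opening, raising and checking the wing.

Emit:
jog_arm(increments=[{"dx":0,"dy":0,"dz":0,"ax":0,"ay":0,"az":0,"gripper":0.2},{"dx":0,"dy":0,"dz":0,"ax":0,"ay":0,"az":0,"gripper":0.2},{"dx":0,"dy":0,"dz":0,"ax":0,"ay":0,"az":0,"gripper":0.2},{"dx":0,"dy":0,"dz":0.2,"ax":0,"ay":0,"az":0.02,"gripper":0.2},{"dx":0,"dy":0,"dz":0.5,"ax":0,"ay":0,"az":0.033,"gripper":0.2},{"dx":0,"dy":0,"dz":0.6,"ax":0,"ay":0,"az":0.033,"gripper":0.2},{"dx":0,"dy":0,"dz":0.6,"ax":0,"ay":0,"az":0.033,"gripper":0.2},{"dx":0,"dy":0,"dz":0.6,"ax":0,"ay":0,"az":0.033,"gripper":0.2}])

```text
time: 7.65
eef_pos: [0.5197, -0.2478, 0.1489]
tcp_rot: [0.569, 0.822, 0.0, -0.001]
contact_force: [-0.5, 0.1, -0.3]
opening: 0.597
finger_force: 0.0
```

Run:
```python
from cap import *
s=get_state(); y=R.from_quat(s['tcp_rot']).as_matrix()[:,1]; print(np.degrees(np.arctan2(y[1],y[0])),s['eef_pos'],s['opening'])
c=cam('wrist'); rack(c); capm(c); cv2.imwrite('pics/w5.png',c['frame']); capm(cam('top'))
```

```text
20.61356352744584 [ 0.51967934 -0.24776387  0.14885733] 0.5973099545969147
rack z 0.022 [ 505.3 -207.4] [ 55.2 169.5] [np.float32(-69.0), np.float32(21.0)]
dark pts 1436 z pct [0.0764 0.0925 0.0938]
zhist [  3   0   2  32 371  38  34 109 847   0   0   0]
depth 990 (array([ 521.2, -248.4]), array([12. , 33.9])) yaw -72.5
plane 990 (array([ 520.7, -247. ]), array([11.9, 36. ])) yaw -72.4Traceback (most recent call last):
  File "<stdin>", line 3, in <module>
  File "cap.py", line 7, in capm
    print('dark pts',len(q),'z pct',np.percentile(q[:,2],[5,50,95]).round(4))
                                    ~~~~~~~~~~~~~^^^^^^^^^^^^^^^^^^
    return _quantile_unchecked(
        a, q, axis, out, overwrite_input, method, keepdims, weights)
    return _ureduce(a,
                    func=_quantile_ureduce_func,
    ...<5 lines>...
                    overwrite_input=overwrite_input,
                    method=method)
    r = func(a, **kwargs)
    result = _quantile(arr,
                       quantiles=q,
    ...<2 lines>...
                       out=out,
                       weights=wgt)
    slices_having_nans = np.isnan(arr[-1, ...])
                                  ~~~^^^^^^^^^
IndexError: index -1 is out of bounds for axis 0 with size 0
```

View pics/w5.png

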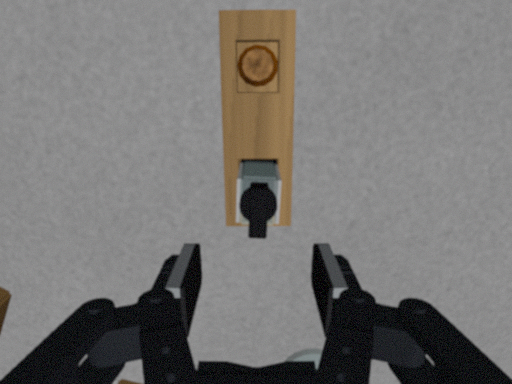

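The wing now lies along the rack axis: wing (258,183)-(258,237), rack vertical in view. Before lowering, I check from stored depth where the gripper body really begins, given the shorter fingers.

Run:
```python
from h import *
import pickle
c,d=pickle.load(open('w4.pkl','rb'))
B=np.linalg.inv(c['T']@np.linalg.inv(np.array(c['mount'])))
for n,k in (('wrist',c),('side',d)):
    Q=cloud(k)@B[:3,:3].T+B[:3,3]; m=(k['depth']>0)&(abs(Q[...,0])<.06)&(abs(Q[...,1])<.07)
    q=Q[m]
    print(n)
    for z in np.arange(-.13,.005,.01):
        a=q[abs(q[:,2]-z)<.005]
        if len(a): print(z.round(3),len(a),'x',np.percentile(a[:,0],[2,98]).round(3),'y',np.percentile(a[:,1],[2,98]).round(3), 'n |y|<15mm:',(abs(a[:,1])<.015).sum())
Q=cloud(c)@B[:3,:3].T+B[:3,3]
for r in (355,362,366,370,376,382): print(r,[Q[r,x].round(3).tolist() for x in (220,256,290)])
```

```text
wrist
-0.09 415 x [0.013 0.018] y [-0.045  0.024] n |y|<15mm: 94
-0.08 8207 x [0.007 0.018] y [-0.06  0.06] n |y|<15mm: 2084
-0.07 6302 x [0.001 0.018] y [-0.058  0.057] n |y|<15mm: 679
-0.06 7745 x [-0.01   0.013] y [-0.054  0.054] n |y|<15mm: 0
-0.05 3873 x [-0.007  0.014] y [-0.052  0.051] n |y|<15mm: 0
-0.04 1582 x [-0.01   0.013] y [-0.038  0.038] n |y|<15mm: 0
-0.03 1277 x [-0.01   0.011] y [-0.034  0.034] n |y|<15mm: 0
-0.02 3011 x [-0.018  0.014] y [-0.033  0.033] n |y|<15mm: 1901
-0.01 1120 x [-0.009  0.014] y [-0.033  0.033] n |y|<15mm: 297
-0.0 1108 x [-0.012  0.014] y [-0.022  0.021] n |y|<15mm: 979
side
-0.13 91 x [-0.025  0.037] y [0.004 0.04 ] n |y|<15mm: 9
-0.12 48 x [-0.01   0.011] y [0.016 0.043] n |y|<15mm: 1
-0.11 103 x [-0.011  0.019] y [-0.007  0.064] n |y|<15mm: 17
-0.1 135 x [-0.019  0.02 ] y [-0.012  0.069] n |y|<15mm: 21
-0.09 84 x [-0.016  0.019] y [-0.011  0.069] n |y|<15mm: 8
-0.08 86 x [-0.012  0.017] y [-0.054  0.064] n |y|<15mm: 6
-0.07 81 x [-0.011  0.017] y [-0.056  0.061] n |y|<15mm: 3
-0.06 73 x [-0.011  0.014] y [-0.051  0.058] n |y|<15mm: 0
-0.05 58 x [-0.01   0.013] y [-0.047  0.055] n |y|<15mm: 0
-0.04 25 x [-0.011  0.012] y [-0.027  0.037] n |y|<15mm: 0
-0.03 54 x [-0.007  0.011] y [-0.024  0.038] n |y|<15mm: 0
-0.02 70 x [-0.007  0.012] y [-0.025  0.038] n |y|<15mm: 12
-0.01 60 x [-0.011  0.014] y [-0.027  0.037] n |y|<15mm: 18
-0.0 24 x [-0.008  0.014] y [-0.014  0.029] n |y|<15mm: 15
355 [[-0.134, -0.03, 0.074], [-0.136, -0.0, 0.076], [-0.136, 0.028, 0.076]]
362 [[0.009, -0.01, -0.072], [-0.143, -0.0, 0.075], [0.011, 0.009, -0.074]]
366 [[0.01, -0.01, -0.074], [-0.146, -0.0, 0.074], [0.01, 0.009, -0.074]]
370 [[0.01, -0.01, -0.076], [0.01, -0.0, -0.075], [0.01, 0.008, -0.076]]
376 [[0.011, -0.009, -0.079], [0.011, -0.0, -0.079], [0.01, 0.008, -0.078]]
382 [[0.01, -0.009, -0.079], [0.01, -0.0, -0.079], [0.011, 0.008, -0.08]]
```

The body begins at tool z≈-0.072, so the whole tool sits about 25 mm back from the documented position. TCP z=0.030 then gives tips at ~0.032 (rack top 0.022) and body at ~0.102 (cap top 0.093).

Emit:
jog_arm(increments=[{"dx":0.007,"dy":-0.006,"dz":-0.2,"ax":0,"ay":0,"az":0,"gripper":0.2},{"dx":0.007,"dy":-0.006,"dz":-0.4,"ax":0,"ay":0,"az":0,"gripper":0.2},{"dx":0.007,"dy":-0.006,"dz":-0.55,"ax":0,"ay":0,"az":0,"gripper":0.2},{"dx":0.007,"dy":-0.006,"dz":-0.7,"ax":0,"ay":0,"az":0,"gripper":0.2},{"dx":0.007,"dy":-0.006,"dz":-0.8,"ax":0,"ay":0,"az":0,"gripper":0.2},{"dx":0.007,"dy":-0.006,"dz":-0.9,"ax":0,"ay":0,"az":0,"gripper":0.2},{"dx":0.007,"dy":-0.006,"dz":-0.96,"ax":0,"ay":0,"az":0,"gripper":0.2},{"dx":0.007,"dy":-0.006,"dz":-0.98,"ax":0,"ay":0,"az":0,"gripper":0.2},{"dx":0.007,"dy":-0.006,"dz":-0.98,"ax":0,"ay":0,"az":0,"gripper":0.2}])

```text
time: 8.65
eef_pos: [0.5213, -0.249, 0.0325]
tcp_rot: [0.569, 0.822, 0.0, -0.0]
contact_force: [-0.2, 0.3, -0.6]
opening: 0.598
finger_force: 0.0
```

Run:
```python
from cap import *
s=get_state(); y=R.from_quat(s['tcp_rot']).as_matrix()[:,1]; print(np.degrees(np.arctan2(y[1],y[0])),s['eef_pos'],s['opening'],s['contact_force'])
c=cam('wrist'); d=cam('side'); 
a=cv2.resize(d['frame'][110:230,260:360],None,fx=4,fy=4,interpolation=cv2.INTER_CUBIC)
o=np.zeros((480,800,3),np.uint8); o[:480,:400]=a; o[:384,400:]=c['frame'][:,56:456]
cv2.imwrite('pics/w6.png',o)
```

```text
20.631912110079053 [ 0.52125515 -0.24904747  0.03250172] 0.5979671793030594 [-0.16274866  0.32724901 -0.56239741]
```

View pics/w6.png

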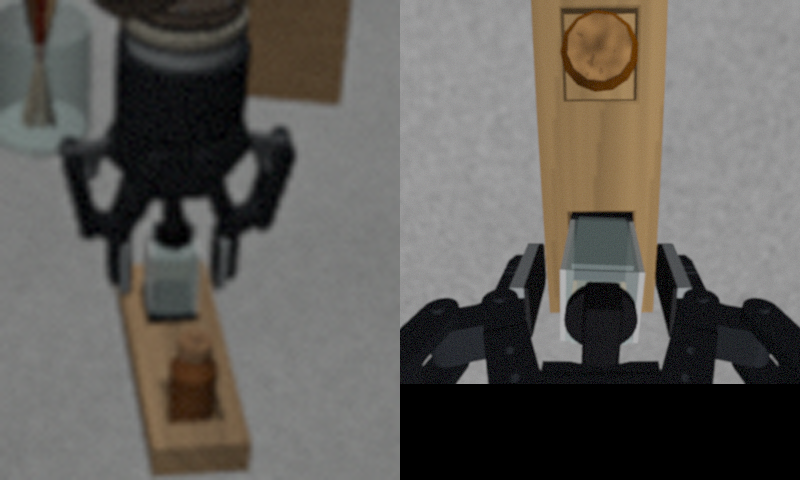

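Fingers straddle the frosted faces, centred on the cell (fingers 535/670, cell 600), and the windows are clear. Closing.

Emit:
jog_arm(increments=[{"dx":0,"dy":0,"dz":0,"ax":0,"ay":0,"az":0,"gripper":-1},{"dx":0,"dy":0,"dz":0,"ax":0,"ay":0,"az":0,"gripper":-1},{"dx":0,"dy":0,"dz":0,"ax":0,"ay":0,"az":0,"gripper":-1},{"dx":0,"dy":0,"dz":0,"ax":0,"ay":0,"az":0,"gripper":-1},{"dx":0,"dy":0,"dz":0,"ax":0,"ay":0,"az":0,"gripper":-1}], force=30)

```text
time: 9.25
eef_pos: [0.5217, -0.2494, 0.0334]
tcp_rot: [0.569, 0.822, -0.0, 0.001]
contact_force: [-1.1, 0.3, 5.1]
opening: 0.354
finger_force: 30.0
```

Emit:
jog_arm(increments=[{"dx":0,"dy":0,"dz":0.06,"ax":0,"ay":0,"az":0,"gripper":-1},{"dx":0,"dy":0,"dz":0.14,"ax":0,"ay":0,"az":0,"gripper":-1},{"dx":0,"dy":0,"dz":0.24,"ax":0,"ay":0,"az":0,"gripper":-1},{"dx":0,"dy":0,"dz":0.36,"ax":0,"ay":0,"az":0,"gripper":-1},{"dx":0,"dy":0,"dz":0.5,"ax":0,"ay":0,"az":0,"gripper":-1},{"dx":0,"dy":0,"dz":0.65,"ax":0,"ay":0,"az":0,"gripper":-1},{"dx":0,"dy":0,"dz":0.8,"ax":0,"ay":0,"az":0,"gripper":-1},{"dx":0,"dy":0,"dz":0.95,"ax":0,"ay":0,"az":0,"gripper":-1},{"dx":0,"dy":0,"dz":1,"ax":0,"ay":0,"az":0,"gripper":-1},{"dx":0,"dy":0,"dz":1,"ax":0,"ay":0,"az":0,"gripper":-1}])

```text
time: 10.25
eef_pos: [0.5217, -0.2493, 0.1544]
tcp_rot: [0.569, 0.822, -0.0, 0.001]
contact_force: [1.3, -1.1, -3.1]
opening: 0.348
finger_force: 31.1
```

Gripped at 30 mm and lifted. Carrying it high (underside ~0.18 m, above the 0.15 m screen) to the bench.

Emit:
jog_arm(increments=[{"dx":0,"dy":0.05,"dz":0.15,"ax":0,"ay":0,"az":0,"gripper":-1},{"dx":0,"dy":0.15,"dz":0.3,"ax":0,"ay":0,"az":0,"gripper":-1},{"dx":0,"dy":0.35,"dz":0.42,"ax":0,"ay":0,"az":0,"gripper":-1},{"dx":0,"dy":0.6,"dz":0.42,"ax":0,"ay":0,"az":0,"gripper":-1},{"dx":0,"dy":0.8,"dz":0.42,"ax":0,"ay":0,"az":0,"gripper":-1},{"dx":0,"dy":1,"dz":0.42,"ax":0,"ay":0,"az":0,"gripper":-1}])

```text
time: 10.85
eef_pos: [0.5202, -0.1276, 0.2017]
tcp_rot: [0.569, 0.822, -0.0, -0.001]
contact_force: [0.8, -0.3, -1.2]
opening: 0.346
finger_force: 31.1
```

Emit:
jog_arm(increments=[{"dx":0,"dy":0.25,"dz":0,"ax":0,"ay":0,"az":0,"gripper":-1},{"dx":0,"dy":0.5,"dz":0,"ax":0,"ay":0,"az":0,"gripper":-1},{"dx":0,"dy":0.75,"dz":0,"ax":0,"ay":0,"az":0,"gripper":-1},{"dx":0,"dy":1,"dz":0,"ax":0,"ay":0,"az":0,"gripper":-1}])

```text
time: 11.25
eef_pos: [0.5201, -0.0076, 0.2016]
tcp_rot: [0.569, 0.822, -0.001, -0.001]
contact_force: [-0.3, 0.7, -2.1]
opening: 0.349
finger_force: 31.1
```

Emit:
jog_arm(increments=[{"dx":0,"dy":0.25,"dz":0,"ax":0,"ay":0,"az":-0.015,"gripper":-1},{"dx":0,"dy":0.5,"dz":0,"ax":0,"ay":0,"az":-0.03,"gripper":-1},{"dx":0,"dy":0.75,"dz":0,"ax":0,"ay":0,"az":-0.045,"gripper":-1},{"dx":0,"dy":1,"dz":0,"ax":0,"ay":0,"az":-0.057,"gripper":-1}])

```text
time: 11.65
eef_pos: [0.52, 0.1122, 0.2015]
tcp_rot: [0.606, 0.796, -0.001, -0.001]
contact_force: [-0.5, -0.4, -2.1]
opening: 0.348
finger_force: 31.1
```

Emit:
jog_arm(increments=[{"dx":0,"dy":0.25,"dz":0,"ax":0,"ay":0,"az":0,"gripper":-1},{"dx":0,"dy":0.5,"dz":0,"ax":0,"ay":0,"az":0,"gripper":-1},{"dx":0,"dy":0.7,"dz":0,"ax":0,"ay":0,"az":0,"gripper":-1},{"dx":0,"dy":0.8,"dz":0,"ax":0,"ay":0,"az":0,"gripper":-1},{"dx":0,"dy":0.8,"dz":0,"ax":0,"ay":0,"az":0,"gripper":-1},{"dx":0,"dy":0.8,"dz":0,"ax":0,"ay":0,"az":0,"gripper":-1}])

```text
time: 12.25
eef_pos: [0.5209, 0.2064, 0.2023]
tcp_rot: [0.605, 0.796, -0.001, -0.0]
contact_force: [0.2, -0.7, -1.4]
opening: 0.345
finger_force: 31.1
```

Run:
```python
from h import *
s=get_state(); M=R.from_quat(s['tcp_rot']).as_matrix(); y=M[:,1]; print('yaw',np.degrees(np.arctan2(y[1],y[0])),s['eef_pos'],s['opening'],s['contact_force'])
c=cam('wrist'); cv2.imwrite('pics/w7.png',c['frame'])
Q=(cloud(c)-s['eef_pos'])@M
# cap wing top in tool frame expected z ~ -(0.0146+0.045)=-0.06
m=(c['frame'].max(2)<75)&(abs(Q[...,1])<.011)&(abs(Q[...,0])<.03)&(abs(Q[...,2]+.055)<.012)
q=Q[m]; print(len(q), np.percentile(q[:,2],[5,50,95]).round(4)); 
if len(q)>50:
    r=cv2.minAreaRect((q[:,:2]*1000).astype(np.float32)); print(np.round(r[0],1),np.round(r[1],1),r[2]); print('wing x range',np.percentile(q[:,0],[0.5,99.5]).round(4))
```

```text
yaw 15.510224597466173 [0.52085051 0.2063689  0.20226684] 0.34492389168960674 [ 0.23472953 -0.65772673 -1.35330762]
4107 [-0.0602 -0.0587 -0.0434]
[ 3.9 -0. ] [21.9 29. ] 89.92036437988281
wing x range [-0.0085  0.0179]
```

View pics/w7.png

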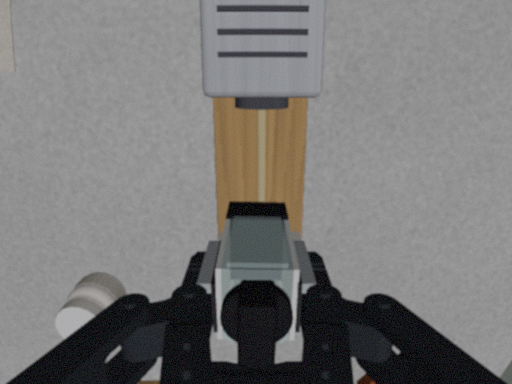

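The cell is upright in the jaws (centre col 257), parallel to the beam (col 262), with the lamp ahead at (262,50) and the jar at (90,305) clear. Lowering into the beam with a lateral correction.

Emit:
jog_arm(increments=[{"dx":0.05,"dy":-0.045,"dz":-0.1,"ax":0,"ay":0,"az":0,"gripper":-1},{"dx":0.05,"dy":-0.045,"dz":-0.25,"ax":0,"ay":0,"az":0,"gripper":-1},{"dx":0.05,"dy":-0.045,"dz":-0.4,"ax":0,"ay":0,"az":0,"gripper":-1},{"dx":0.05,"dy":-0.045,"dz":-0.55,"ax":0,"ay":0,"az":0,"gripper":-1},{"dx":0.05,"dy":-0.045,"dz":-0.7,"ax":0,"ay":0,"az":0,"gripper":-1},{"dx":0.05,"dy":-0.045,"dz":-0.8,"ax":0,"ay":0,"az":0,"gripper":-1},{"dx":0.05,"dy":-0.045,"dz":-0.87,"ax":0,"ay":0,"az":0,"gripper":-1},{"dx":0.05,"dy":-0.045,"dz":-0.89,"ax":0,"ay":0,"az":0,"gripper":-1},{"dx":0.05,"dy":-0.045,"dz":-0.89,"ax":0,"ay":0,"az":0,"gripper":-1},{"dx":0.05,"dy":-0.045,"dz":-0.89,"ax":0,"ay":0,"az":0,"gripper":-1}])

```text
time: 13.3
eef_pos: [0.5279, 0.2017, 0.097]
tcp_rot: [0.605, 0.796, 0.001, 0.001]
contact_force: [0.7, 0.6, -1.6]
opening: 0.353
finger_force: 31.1
```

Run:
```python
from h import *
s=get_state(); M=R.from_quat(s['tcp_rot']).as_matrix(); y=M[:,1]; p=s['eef_pos']; print('yaw',np.degrees(np.arctan2(y[1],y[0])),p,s['opening'],s['contact_force'],'z axis',M[:,2])
c=cam('wrist'); d=cam('side'); top=cam('top')
f=c['frame'].astype(int); m=(f[...,1]-f[...,0]>12)&(f.sum(2)>330)
m[:, :200]=0; m[:, 320:]=0; m[260:]=0
v,u=np.nonzero(m); w=onz(c,np.c_[u,v],.11)[:,:2]-p[:2]
ax=np.array([-.267,.964]); n=np.array([-ax[1],ax[0]]); t=w@ax; L=w@n; k=(abs(L)<.015)&(t>.02)&(t<.07); print('wrist beam lateral vs TCP',k.sum(),np.median(L[k]) if k.sum() else '', np.polyfit(t[k],L[k],1) if k.sum()>10 else '')
bm=np.array([.527,.201]); print('TCP minus beam_mid along, lateral',(p[:2]-bm)@ax,(p[:2]-bm)@n)
a=cv2.resize(d['frame'][200:350,190:310],None,fx=3,fy=3,interpolation=cv2.INTER_CUBIC)
o=np.zeros((450,800,3),np.uint8); o[:,:360]=a; o[:384,360:]=c['frame'][:,36:476]
cv2.imwrite('pics/w8.png',o)
```

```text
yaw 15.502522737296312 [0.5278765  0.20167109 0.09703338] 0.3532604509138428 [ 0.69432946  0.5571488  -1.61746331] z axis [ 1.71233685e-03  2.71438541e-04 -9.99998497e-01]
wrist beam lateral vs TCP 5369 0.0009628019857469315 [-0.00569901  0.00081018]
TCP minus beam_mid along, lateral 0.00041290697401743154 -0.0010241253384850484
```

View pics/w8.png

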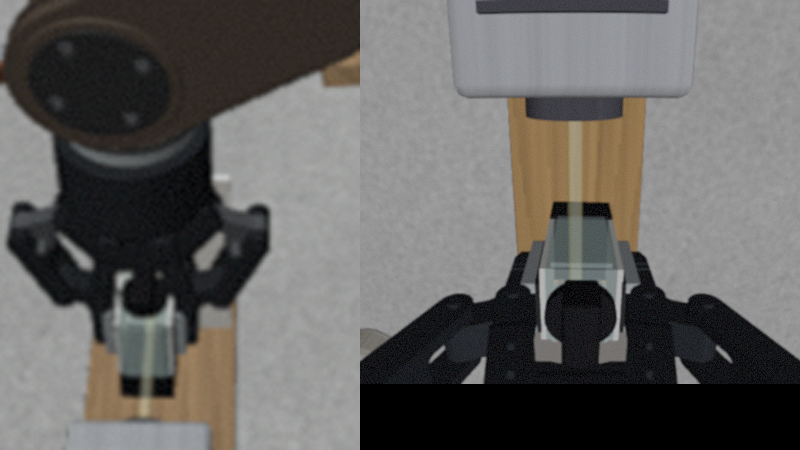

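The beam (col 575) enters the cell (540–622) near its middle. Lateral error is ~1 mm and the centre is at z≈0.1115. Handing in.

```bash
python3 -c "
from h import *
print(job.sign_off())"
```

```text
the job is handed in; nothing more can be done
None
```

The job is handed in, with no verdict returned: the cap was turned home in the rack, and the cell is held upright by its frosted faces in the beam, measured about 1 mm off sideways and 1.5 mm high.

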